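Swing the counting castle's heavy lid over its well

TASK

Close the counting castle: swing its heavy, free-running lid round on the pillar until it stands squarely over the sample well, centred to within about a centimetre, take the hand off, and see that it stays there, still and untouched, for a good five seconds before you finish. It can only be pushed and braked with the fingers on its slippery sides: do it gently, without banging into it or letting it run on against its stops. Disturb nothing else on the bench.

Things in the scene. Friction and masses are not known exactly. Their poses are not given: they have to be found in the camera images.
- castle: Fixed castle: a steel floor plate (370 x 200 x 12 mm) with a grey round shielding pot (160 mm diameter, top face 150 mm above the bench, open well 76 mm wide in its middle) and, 200 mm from the pot's axis, an upright pillar 60 mm in diameter. Origin: on the bench under the pillar's axis; the pot's axis lies at x = -200 mm in its frame, z is up.
- lid: The castle's heavy lid, one slippery grey casting (friction 0.05, 18 kg): an upright drum 160 mm in diameter, side 154 to 240 mm above the bench, with a dome rising to 265 mm; a round neck 100 mm thick (axis 204 mm up) joins it to a hub 104 mm in diameter round the pillar. Nothing on it can be gripped. Origin: on the bench under the pillar's axis; the drum lies along -x.
- lid_swing (a joint): Angle of the lid, rad: 0 with the drum exactly over the pot, growing anticlockwise seen from above as it opens (to the robot's right); starts at 1.25 to 1.75, stops at -0.5 and 2.2. Inertia about the pillar nominally 0.66 kg m2 (30 percent more or less), damping 0.02 N m s/rad, dry friction 0.0012 N m: let go, it runs on for half a minute.
- lid_center (a point): Middle of the lid's drum, on its axis, 197 mm above the bench, 200 mm from the pillar's axis.
- well (a point): Centre of the pot's top face, 150 mm above the bench: the lid's drum axis is to stand over it.
- hinge (a point): Point on the pillar's axis, 150 mm above the bench.
- tray: White loose plastic tray, 100 x 120 x 22 mm, on the bench under the lid's swing, holding two tins; origin under its centre.
- tin0: Aluminium sample tin, 40 mm in diameter, 14 mm high, in the tray; origin under its centre.
- tin1: The other, equal tin in the tray; origin under its centre.
- bottle_a: Clear wide-mouth bottle, 92 mm in diameter, 190 mm high, on the left; origin under its centre.
- bottle_b: A second such bottle further left; origin under its centre.
- wash: White wash bottle with blue cap, 64 mm in diameter, 170 mm high, on the left; origin under its centre.
- beaker: Clear beaker, 90 mm rim, 100 mm high, on the right; origin under its centre.
- tweezers: Steel tweezers, 120 mm long, lying at the front right; origin under their middle.

How it is judged (in metres and radians):
On the way:
1. the lid stands over the well, within 15 mm of centre, practically still and untouched, for 5 s (horizontal distance between lid_center and well below 0.015 m and velocity of joint lid_swing between -0.03 and 0.03 rad/s and contact force between each of the arm, the fingers and lid below 0.1 N), for 5 s.
At the end, for the whole second after the job is handed in: The lid's drum axis is within 15 mm (0.075 rad) of the well's centre and turns at less than 0.03 rad/s, after having stood so, untouched, for 5 s (horizontal distance between lid_center and well below 0.015 m and velocity of joint lid_swing between -0.03 and 0.03 rad/s).
It fails at once if the lid runs against one of its stops (value of joint lid_swing below -0.45 rad or value of joint lid_swing above 2.15 rad).
It fails at once if the robot bangs into the lid (over 30 N) (contact force between any of the fingers, the arm and lid above 30 N).
It fails at once if something else on the bench is shifted by more than 20 mm (distance of any of tray, tin0, tin1, bottle_a, bottle_b, wash, beaker, tweezers from where it was at the start of the episode above 0.02 m).
It also fails if it takes over 53 s, if anything falls off the work surface, if the arm or the gripper's body presses on something with over 40 N, if the wrist force passes 120 N, or if a joint passes its speed limit or range.

ROBOT

A 6-joint arm with a two-finger parallel gripper is mounted at the origin on the work surface. World frame = base frame: x ahead of the robot, y to its left, z up, the work surface at z = 0. Lengths are in mm, angles in degrees, forces in N, time in s.
With the tool pointing down it reaches from about 350 to 800 mm from the base axis. Payload 7.3 kg.
Tool frame: the origin (TCP) lies at the very end of the fingers, on their centre line; the grasp point (between the pads) lies env.pinch_z behind it (env.pinch_z is the distance from the TCP to the grasp point, in mm); z points along the fingers, y is the line along which they close (so a half turn about z gives the same grasp; the last joint's range is limited). The gripper opens to 85 mm and grips with 20 to 120 N. Pads are 22 mm wide; open, the fingers measure 114 mm over their backs; the gripper's body (76 mm by 85 mm) begins 54 mm behind the grasp point. The pads swing forward as they close: fully open they stand 13 mm farther back than shut.
Start: joints at [55.577, 19.595, 87.324, -0, 73.075, -8.365], TCP at [230.612, 471.659, 231.322] pointing down, gripper open.
Joint ranges: [-145.02, 145.02], [-44.19, 115.74], [2.07, 154.8], [-57.11, 237.11], [16.16, 152.29], [-177.93, 177.93]. Speed limits (degrees/s): [147.25, 147.25, 180, 180, 180, 180].

INTERFACE

Orientations are given as a 3x3 rotation matrix whose columns are the frame's x, y, z axes.
In Python, from plant import get_state, cams, env gives the robot as it stands.
- The arm moves only by the shell command python3 -m pendant 'ROWS' [OPENING] [FORCE]. ROWS is JSON, one flat list of numbers, 6 for each row, row after row: the shift along the world's x, y, z in m, then the turn, a rotation vector about the world's x, y, z in degrees. In form: [x, y, z, rx, ry, rz, x, y, z, rx, ry, rz, ...]. A call has 1 to 10 rows; each row is the pose to reach, as a shift and turn from the pose commanded when the call began; what a row does not reach only later rows make up. A row lasts 1/10 s, in which the tool goes at most 50 mm and 8.59 degrees, less where a joint would pass 70% of its speed; a pose out of reach is approached as far as the arm can. A call with a gripper value outside its range is refused whole. OPENING is the finger opening in m, from 0 to 0.0854, set as the call begins (- or left out, the last holds). The fingers move at their own pace and stop on an object; FORCE is the grip in N (left out, the last holds). Time passes only in rows, so rows that repeat a pose let the fingers close. It gives the time, the measured TCP pose, the force, the opening and the grip force at its end, in the units of the state.
- get_state(): the state, without advancing time (a new reading comes with each control period).
- cams.capture(name): name is "side" or "top" or "wrist"; returns the picture (384x512x3 uint8, red, green, blue); there is no depth.
- cams.camera_params(name): a dict with "camera_matrix" (3x3 intrinsics, pixels), "rvec" (rotation vector, rad) and "tvec" (3), from world to camera coordinates, as OpenCV has them; the wrist camera has in their place "T_tool_cam" (4x4, takes a point from camera to tool coordinates, whose origin is the TCP and whose axes are the flange's). Camera axes: x right, y down, z forward; pixel columns grow to the right and rows downward; lengths in mm; the calibration is good to about 2 mm. A picture is of the moment at which its call begins: read the wrist's pose just before it. camera_params takes no time and is no camera call.
- env.hand_in(): hands the job in; it is judged then, once.
Trained networks look in the newest picture that a camera, given by its name, has taken for a name from the list of things; names that differ only in an ending like _2 or _b are one class to them, and where a whole thing is asked for, a point or a joint stands for the part that bears it (a point fixed in the world has none). Each returns a list of dicts, best first, with "confidence" (0 to 1); they miss things now and then, are a little off and sometimes report something else, mostly with a low value. They report only what shows in the picture. A call takes as long as a camera call.
- cams.trace(camera, name): "mask" (384x512 bool, what is visible of it) and "rect" ([left, top, right, bottom] in pixels, round what is visible of it).
The state is a dict: "clock": time; "joint_pos": joint angles; "dq": joint speeds; "effort": joint torques, N m; "tool_pos": TCP position; "tcp_rot": TCP orientation; "contact_force": force on the tool from outside, world axes, zero at the start; "torque": the same for the moment, N m; "gripper_width": finger opening in mm; "finger_force": force on a finger pad.
Only numpy, scipy, OpenCV 4.12 (cv2) and the standard library are available. Lean on these libraries where they do the work, as an engineer would, in place of code of your own. Each camera call takes 0.05 s, during which the arm holds its last target. There are 200 camera calls.

## Working session

There is one attempt and no reset: what is moved stays moved. The work goes in short steps, Python scripts to look and compute and a shell command to move; the robot and the scene stay as the last step left them, time stands still between calls to the robot, and variables do not carry over. Pictures are saved under pics/ and viewed, at most 10 in all, crops included, and the job is handed in when it is done.

```bash
mkdir -p pics; ls
cat > h.py <<'E'
import numpy as np, cv2
from plant import get_state, cams, env
def ray(cam,uv):
    p=cams.camera_params(cam);K=np.array(p["camera_matrix"],float);R=cv2.Rodrigues(np.array(p["rvec"],float))[0];t=np.array(p["tvec"],float).reshape(3)
    d=R.T@np.linalg.solve(K,[uv[0],uv[1],1.]);return -R.T@t,d
def atz(cam,uv,z):
    c,d=ray(cam,uv);return c+d*(z-c[2])/d[2]
def proj(cam,P):
    p=cams.camera_params(cam);return cv2.projectPoints(np.array(P,float).reshape(-1,3),np.array(p["rvec"],float),np.array(p["tvec"],float),np.array(p["camera_matrix"],float),None)[0].reshape(-1,2)
E
python3 - <<'E'
from h import *
s=get_state();print(s['clock'],s['tool_pos'],s['tcp_rot'],s['contact_force'],env.pinch_z,s['gripper_width'])
ims=[]
for c in("top","side"):
    im=cams.capture(c);ims.append(im);cv2.imwrite(f"pics/{c}0.png",im[:,:,::-1])
    print(c,-ray(c,(256,192))[0]*-1)
    for n in("castle","lid","tray","beaker","tweezers","bottle_a","wash"):
        for r in cams.trace(c,n)[:2]:
            ys,xs=np.nonzero(r["mask"]);print(n,round(r["confidence"],2),r["rect"],xs.mean().round(1),ys.mean().round(1),len(xs))
            np.save(f"m_{c}_{n}.npy",r["mask"]) if r is not None else 0
print(get_state()['clock'])
E
```

```text
pics
0.0 [230.38217977 471.30606478 230.6381979 ] [[-8.98332357e-01  4.39315621e-01 -8.72075536e-04]
 [ 4.39316428e-01  8.98331497e-01 -1.26392362e-03]
 [ 2.28151531e-04 -1.51854059e-03 -9.99998821e-01]] [0.04597683 0.4308203  0.86856163] 18.700000000000003 85.8686531444765
top [ 425.99511751   25.64628919 1462.60960871]
castle 0.69 [180.9, 109.5, 304.9, 248.0] 248.0 168.3 9965
lid 0.81 [237.1, 125.8, 303.6, 248.4] 271.7 191.8 5093
lid 0.16 [183.1, 113.7, 301.3, 250.2] 248.0 168.7 10095
beaker 0.63 [403.5, 197.6, 439.4, 234.9] 423.1 217.1 912
tweezers 0.39 [360.0, 238.8, 384.5, 250.1] 375.8 244.5 55
bottle_a 0.85 [66.7, 153.8, 114.6, 188.0] 90.4 173.9 1285
wash 0.73 [228.1, 210.2, 235.3, 223.7] 232.7 215.1 61
wash 0.55 [80.8, 206.7, 117.5, 228.0] 98.4 215.5 557
side [ 182.13296508 -329.7321827  1529.71987296]
castle 0.77 [215.7, 122.5, 324.6, 236.5] 265.6 181.0 7419
lid 0.71 [216.1, 158.2, 313.9, 236.5] 261.6 197.5 4051
tray 0.65 [327.2, 317.5, 357.9, 348.5] 342.1 330.7 675
beaker 0.72 [327.0, 316.9, 358.4, 347.9] 342.2 331.1 718
bottle_a 0.78 [164.9, 70.1, 192.5, 116.4] 178.6 92.5 964
bottle_a 0.61 [204.2, 76.9, 230.6, 125.3] 215.5 100.1 1011
0.8
```

```bash
python3 -c "
import cv2,numpy as np
cv2.imwrite('pics/both.png',cv2.resize(np.vstack([cv2.imread('pics/top0.png'),cv2.imread('pics/side0.png')]),None,fx=.78,fy=.78))"
```

```text
(no output)
```

View pics/top0.png

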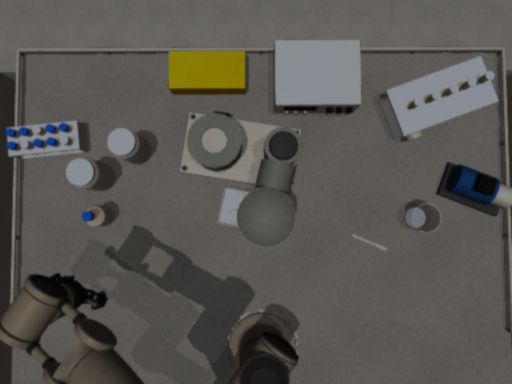

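View pics/side0.png

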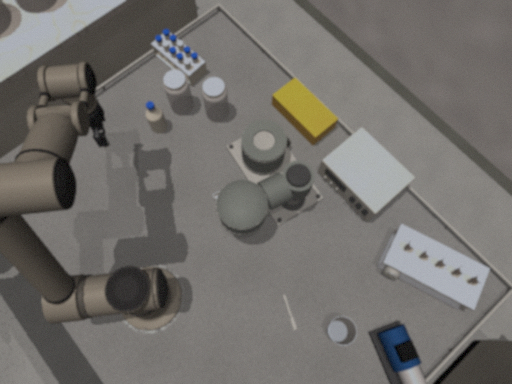

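The top view shows the pot near (216,140), the pillar cap near (283,146) and the lid drum near (266,216). In the side view they are at about (264,146), (298,178) and (243,205). I'll zoom in to measure more precisely.

Run:
```python
import cv2,numpy as np
from h import *
a=cv2.imread('pics/top0.png')[100:255,170:310];b=cv2.imread('pics/side0.png')[110:245,205:335]
a=cv2.resize(a,None,fx=3.5,fy=3.5,interpolation=2)[:500,:400] if 0 else cv2.resize(a,(420,465),interpolation=2)
b=cv2.resize(b,(390,405),interpolation=2);b=cv2.copyMakeBorder(b,0,60,0,0,0)
im=np.hstack([a,b[:, :380]]);im=np.clip(im*1.6,0,255).astype('uint8')
cv2.imwrite('pics/zoom.png',im[:465,:800])
print(atz('top',(216,140),150),atz('side',(264,146),150))
for z in(240,265,275):print(z,atz('top',(283,146),z),atz('side',(298,172),z))
print(atz('top',(266,217),240),atz('side',(243,204),240))
```

```text
[638.73852346 133.95618667 150.        ] [625.30739814 121.48769152 150.        ]
240 [607.00828214 -56.36272626 240.        ] [618.3262377  -46.90298877 240.        ]
265 [603.30691329 -54.68580063 265.        ] [609.87104364 -52.38536521 265.        ]
275 [601.82636575 -54.01503038 275.        ] [606.48896601 -54.57831579 275.        ]
[413.71806698  -8.9156827  240.        ] [416.6478503  -13.25251197 240.        ]
```

View pics/zoom.png

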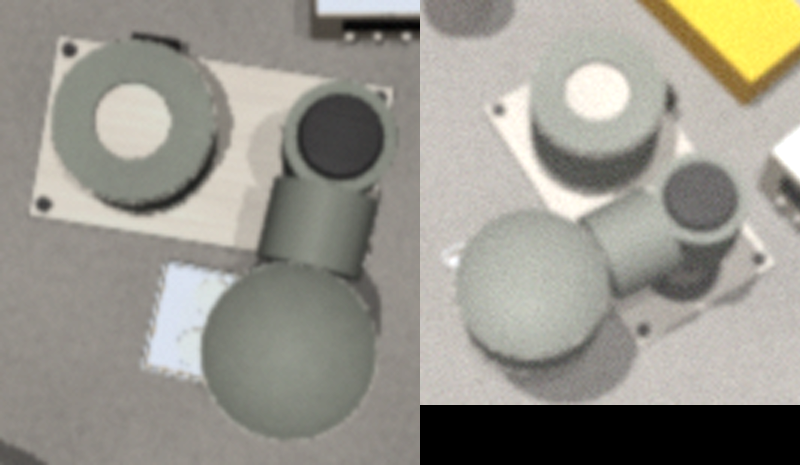

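```bash
cat >> h.py <<'E'
def tri(uvt,uvs):
    A=np.zeros((3,3));b=np.zeros(3);L=[]
    for c,uv in(("top",uvt),("side",uvs)):
        o,d=ray(c,uv);d/=np.linalg.norm(d);P=np.eye(3)-np.outer(d,d);A+=P;b+=P@o;L.append((P,o))
    x=np.linalg.solve(A,b);return x.round(1),[round(float(np.linalg.norm(P@(x-o))),1) for P,o in L]
E
python3 - <<'E'
from h import *
P=lambda x,y:(170+x/3,100+y/3)
S=lambda x,y:(205+(x-420)/3,110+y/3)
print('well',tri(P(133,121),S(597,91)), atz('top',P(133,121),150),atz('side',S(597,91),150))
print('cap',tri(P(341,136),S(700,195)))
print('drum',tri(P(288,350),S(534,285)))
# plate holes
for p in [(69,50),(43,204)]:print('hole',atz('top',P(*p),12))
for p in [(498,110),(643,330),(760,259)]:print('holeS',atz('side',S(*p),12))
print('tray left corners',[atz('top',P(*p),22).round() for p in[(165,264),(145,368)]])
E
```

```text
well (array([638.6, 138.2, 150.3]), [1.1, 1.1]) [637.77144743 138.84110387 150.        ] [639.63611759 137.75893924 150.        ]
cap (array([607.3, -57.6, 253.1]), [0.5, 0.5])
drum (array([416. , -10.5, 223. ]), [1.9, 1.9])
hole [737.71581314 220.08813391  12.        ]
hole [570.40500646 247.52617821  12.        ]
holeS [572.32037532 247.33228627  12.        ]
holeS [518.18033996 -89.18094153  12.        ]
holeS [ 686.72720874 -116.19014079   12.        ]
tray left corners [array([505., 116.,  22.]), array([394., 137.,  22.])]
```

```bash
python3 -m pendant '[0.02,-0.01,0.045,0,0,0, 0.05,-0.04,0.09,0,0,3, 0.08,-0.08,0.115,0,0,6, 0.11,-0.12,0.13,0,0,9, 0.14,-0.16,0.13,0,0,12, 0.16,-0.20,0.13,0,0,14, 0.18,-0.245,0.13,0,0,14, 0.19,-0.29,0.13,0,0,14, 0.195,-0.335,0.13,0,0,14, 0.195,-0.38,0.13,0,0,14]' 0 20
python3 -m pendant '[-0.005,-0.045,0,0,0,0, -0.01,-0.09,0,0,0,0, -0.02,-0.135,0,0,0,0, -0.03,-0.18,0,0,0,0, -0.043,-0.223,0,0,0,0, -0.043,-0.223,-0.04,0,0,0, -0.043,-0.223,-0.085,0,0,0, -0.043,-0.223,-0.13,0,0,0, -0.043,-0.223,-0.166,0,0,0, -0.043,-0.223,-0.166,0,0,0]'
```

```text
clock: 1.8
tool_pos: [425.9, 89.5, 361.2]
tcp_rot: [[-0.978, 0.209, 0.0], [0.209, 0.978, -0.0], [-0.0, -0.0, -1.0]]
contact_force: [1.4, -0.9, -0.7]
gripper_width: -0.0
finger_force: 0.0
clock: 2.8
tool_pos: [380.0, -130.0, 191.9]
tcp_rot: [[-0.978, 0.209, -0.008], [0.209, 0.978, 0.005], [0.009, 0.003, -1.0]]
contact_force: [0.6, 0.9, 0.8]
gripper_width: 0.2
finger_force: 0.0
```

```bash
python3 -m pendant '[0.001,0.005,0,0,0,0, 0.002,0.01,0,0,0,0, 0.003,0.015,0,0,0,0, 0.004,0.018,0,0,0,0, 0.0045,0.0195,0,0,0,0, 0.005,0.021,0,0,0,0, 0.005,0.0225,0,0,0,0, 0.0055,0.024,0,0,0,0, 0.006,0.0255,0,0,0,0, 0.006,0.027,0,0,0,0]'
```

```text
clock: 3.8
tool_pos: [388.5, -104.1, 195.1]
tcp_rot: [[-0.978, 0.209, -0.001], [0.209, 0.978, 0.001], [0.001, 0.0, -1.0]]
contact_force: [0.1, -0.0, -0.4]
gripper_width: -0.1
finger_force: 0.0
```

```bash
python3 -m pendant '[0.0005,0.0015,0,0,0,0, 0.0005,0.003,0,0,0,0, 0.001,0.0045,0,0,0,0, 0.001,0.006,0,0,0,0, 0.0015,0.0075,0,0,0,0, 0.002,0.009,0,0,0,0]'
```

```text
clock: 4.4
tool_pos: [390.6, -95.2, 195.3]
tcp_rot: [[-0.978, 0.209, 0.0], [0.209, 0.978, 0.0], [-0.0, 0.0, -1.0]]
contact_force: [0.3, 0.8, -0.2]
gripper_width: 0.1
finger_force: 0.0
```

```bash
python3 -m pendant '[0.0005,0.0015,0,0,0,0, 0.0005,0.003,0,0,0,0, 0.001,0.0045,0,0,0,0]'; python3 -m pendant '[0.0005,0.0015,0,0,0,0, 0.0005,0.003,0,0,0,0, 0.001,0.0045,0,0,0,0]'
python3 - <<'E'
from h import *
for c in("top","side"):
    im=cams.capture(c)
    for r in cams.trace(c,"lid")[:1]: print(c,r["rect"],r["confidence"])
cv2.imwrite('pics/z2.png',cv2.resize(cv2.convertScaleAbs(im[110:260,190:340,::-1],alpha=1.6),(600,600),interpolation=2))
print(get_state()['contact_force'],get_state()['tool_pos'])
E
```

```text
clock: 4.7
tool_pos: [391.6, -90.7, 195.3]
tcp_rot: [[-0.978, 0.209, 0.0], [0.209, 0.978, 0.0], [-0.0, 0.0, -1.0]]
contact_force: [-0.3, -0.1, -0.1]
gripper_width: 0.5
finger_force: 0.0
clock: 5.0
tool_pos: [392.6, -86.2, 195.3]
tcp_rot: [[-0.978, 0.209, 0.0], [0.209, 0.978, 0.0], [-0.0, 0.0, -1.0]]
contact_force: [-0.9, -0.8, 0.2]
gripper_width: -0.4
finger_force: 0.0
top [220.6, 128.5, 301.8, 242.0] 0.8
[ 4.63968341e-04  1.54856852e-01 -5.32776271e-01] [392.62164544 -86.30286552 195.32155189]
```

View pics/z2.png

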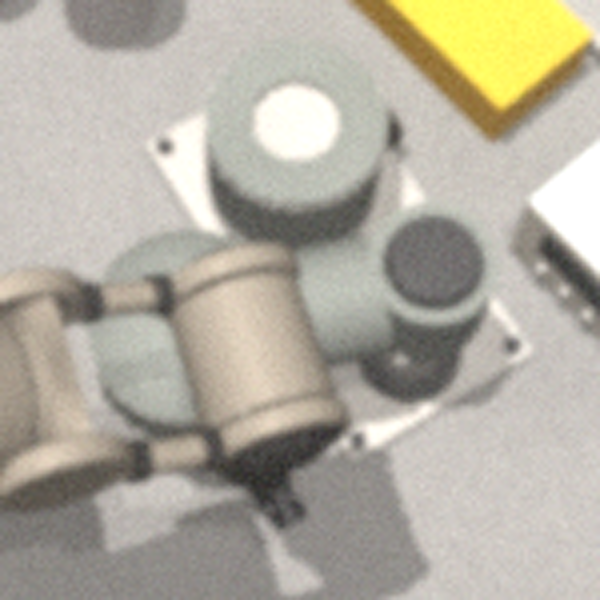

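The side view shows the lid already swinging clear of the hand: the drum centre is now near side pixel (239,192). I'll raise the hand and time the lid.

```bash
cat >> h.py <<'E'
H=np.array([607.5,-58.5]); W=np.array([638.5,139.]); A0=np.arctan2(*(W-H)[::-1])
def C(th): return H+200*np.array([np.cos(A0+th),np.sin(A0+th)])
def rim(th):
    a=np.linspace(0,2*np.pi,180);c=C(th)
    P=[np.c_[c[0]+80*np.cos(a),c[1]+80*np.sin(a),np.full(180,z)] for z in(154,240)]
    return np.vstack(P)
G=np.arange(-.5,2.2,.005)
def lid(cam="top",ret=False):
    t=get_state()['clock'];cams.capture(cam);r=cams.trace(cam,"lid")
    if not r:return t,None
    q=r[0]["rect"]
    uv=[proj(cam,rim(g)) for g in G];m=np.array([[u[:,0].min(),u[:,1].min(),u[:,0].max(),u[:,1].max()] for u in uv])
    return round(t,2),round(r[0]["confidence"],2),np.round(q,1),'left',[round(float(x),3) for x in G[np.argsort(abs(m[:,0]-q[0]))[:2]]],'bot',[round(float(x),3) for x in G[np.argsort(abs(m[:,3]-q[3]))[:2]]]
E
python3 -m pendant '[-0.005,-0.01,0.04,0,0,0, -0.005,-0.01,0.085,0,0,0, -0.005,0.0,0.12,0,0,0, -0.005,0.0,0.12,0,0,0]'|head -2
python3 - <<'E'
from h import *
u=proj('top',rim(1.48));print(A0,u.min(0),u.max(0),'expect 237.1, 248.4')
print(lid())
E
python3 -m pendant '[-0.005,0.01,0.02,0,0,0, -0.005,0.02,0.03,0,0,0, -0.005,0.02,0.03,0,0,0]'|head -2
python3 -c "
from h import *
print(lid())"
```

```text
clock: 5.6
tool_pos: [389.4, -86.6, 319.8]
1.4151046042878663 [236.73945884 187.55909494] [295.83189062 246.7687212 ] expect 237.1, 248.4
(5.6, 0.61, array([217. , 127.8, 301.7, 241. ]), 'left', [1.19, 1.185], 'bot', [1.255, 2.19])
clock: 6.0
tool_pos: [382.9, -65.7, 345.6]
(6.0, 0.57, array([212.1, 129. , 301.7, 239.7]), 'left', [1.11, 1.115], 'bot', [1.22, 1.215])
```

```bash
python3 -m pendant '[0.035,0.023,0,0,0,0, 0.07,0.047,0,0,0,0, 0.106,0.07,0,0,0,0, 0.142,0.093,0,0,0,0, 0.178,0.117,0,0,0,0, 0.214,0.14,0,0,0,0, 0.25,0.163,0,0,0,0, 0.286,0.187,0,0,0,0, 0.325,0.212,0,0,0,0, 0.325,0.212,0,0,0,0]'|head -2
python3 -c "
from h import *
print(lid());print(lid('side'))
for th in(.5,.3,.2,.1,0):
  c=C(th);a=A0+th;t=np.array([np.sin(a),-np.cos(a)]);print(th,c.round(),(c+91*t).round(1))"
```

```text
clock: 7.1
tool_pos: [712.1, 148.4, 335.5]
(7.1, 0.79, array([226.4, 129.9, 303.5, 231.2]), 'left', [1.33, 1.335], 'bot', [1.015, 1.02])
(7.2, 0.75, array([210.5, 154.3, 316.4, 204.8]), 'left', [0.895, 1.195], 'bot', [0.95, 0.945])
0.5 [540. 130.] [625.7 160.5]
0.3 [579. 139.] [668.8 152.5]
0.2 [599. 141.] [689.6 145.3]
0.1 [619. 141.] [709.5 136.1]
0 [639. 139.] [728.4 125. ]
```

```bash
python3 -m pendant '[-0.01,0,-0.03,0,0,0, -0.02,0.002,-0.07,0,0,0, -0.028,0.004,-0.11,0,0,0, -0.028,0.004,-0.15,0,0,0, -0.028,0.004,-0.15,0,0,0]'|head -3
python3 -c "
from h import *
im=cams.capture('top');s=get_state();print(s['tool_pos'],s['contact_force'],s['joint_pos'])
cv2.imwrite('pics/z3.png',cv2.resize(cv2.convertScaleAbs(im[90:260,170:340,::-1],alpha=1.6),(595,595),interpolation=2))
print(lid());print(lid('side'))"
```

```text
clock: 7.8
tool_pos: [675.4, 148.4, 191.6]
tcp_rot: [[-0.978, 0.21, -0.009], [0.21, 0.978, -0.001], [0.009, -0.003, -1.0]]
[677.57567691 148.64010831 195.38347752] [ 0.98920485 -0.34999305  1.10977092] [ 6.05262414e+00  3.95785052e+01  5.92443780e+01 -6.16031606e-03
  8.13639644e+01 -7.18409321e+01]
(7.85, 0.55, array([229.7, 126. , 303.6, 228.8]), 'left', [1.38, 1.385], 'bot', [0.97, 0.965])
(7.95, 0.57, array([212.1, 120. , 324. , 223.1]), 'left', [1.315, 0.77], 'bot', [1.265, 1.26])
```

View pics/z3.png

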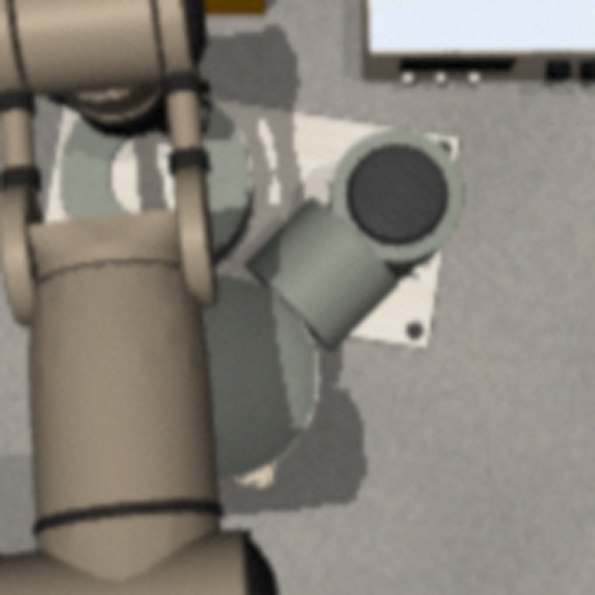

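The neck in the top crop points from the hub at (397,193) towards (325,275), so θ is about 1.0 rad. The arm hides half the drum, so I'll fit the whole silhouette instead.

```bash
cat >> h.py <<'E'
def sil(cam,th):
    a=np.linspace(0,2*np.pi,60);c=C(th);e=(c-H)/200;n=np.array([-e[1],e[0]]);m=np.zeros((384,512),np.uint8)
    circ=lambda p,r,z:np.c_[p[0]+r*np.cos(a),p[1]+r*np.sin(a),np.full(60,z)]
    neck=[np.r_[H+e*d+n*50*np.cos(b),204+50*np.sin(b)] for d in(30,140) for b in a]
    for P in(np.vstack([circ(c,80,154),circ(c,80,240),circ(c,30,262)]),np.array(neck),np.vstack([circ(H,52,154),circ(H,52,250)])):
        cv2.fillConvexPoly(m,cv2.convexHull(proj(cam,P).round().astype(np.int32)),1)
    return m>0
def fit(cam="top",w=.3):
    t=get_state()['clock'];cams.capture(cam);r=cams.trace(cam,"lid")
    if not r:return t,None
    M=r[0]["mask"];f=lambda g:(lambda s:(M&~s).sum()+w*(s&~M).sum())(sil(cam,g))
    g=np.arange(-.3,1.7,.01);c=np.array([f(x) for x in g]);k=c.argmin()
    return round(t,2),cam,round(r[0]["confidence"],2),round(float(g[k]),3),int(c[k]),int(M.sum())
E
python3 - <<'E'
from h import *
M=np.load('m_top_lid.npy')
print(fit(),fit('side'))
E
python3 -m pendant '[0,0,0,0,0,0, 0,0,0,0,0,0, 0,0,0,0,0,0, 0,0,0,0,0,0, 0,0,0,0,0,0, 0,0,0,0,0,0, 0,0,0,0,0,0]'|head -5
python3 -c "
from h import *
print(fit(),fit('side'))"
```

```text
(8.05, 'top', 0.77, 0.9, 550, 3311) (8.15, 'side', 0.77, 0.89, 64, 3923)
clock: 8.95
tool_pos: [679.6, 149.7, 195.3]
tcp_rot: [[-0.978, 0.209, -0.0], [0.209, 0.978, 0.0], [0.0, 0.0, -1.0]]
contact_force: [0.2, 0.1, -0.1]
gripper_width: 0.1
(8.95, 'top', 0.72, 0.79, 586, 3190) (9.05, 'side', 0.64, 0.8, 71, 3864)
```

```bash
for i in 1 2; do python3 -m pendant '[0,0,0,0,0,0, 0,0,0,0,0,0, 0,0,0,0,0,0, 0,0,0,0,0,0, 0,0,0,0,0,0, 0,0,0,0,0,0, 0,0,0,0,0,0, 0,0,0,0,0,0, 0,0,0,0,0,0, 0,0,0,0,0,0]'|grep -E "clock|contact"; done
python3 -c "
from h import *
print(fit('side'))"
python3 -m pendant '[0,0,0,0,0,0, 0,0,0,0,0,0, 0,0,0,0,0,0, 0,0,0,0,0,0, 0,0,0,0,0,0, 0,0,0,0,0,0, 0,0,0,0,0,0, 0,0,0,0,0,0]'|grep -E "clock|contact"
python3 -c "
from h import *
print(fit('side'))"
```

```text
clock: 10.15
contact_force: [0.4, -0.4, 0.2]
clock: 11.15
contact_force: [-1.0, -0.1, -0.3]
(11.15, 'side', 0.69, 0.57, 57, 3921)
clock: 12.05
contact_force: [-0.7, -0.7, -0.5]
(12.05, 'side', 0.76, 0.5, 79, 3850)
```

```bash
python3 -m pendant '[0,0,0,0,0,0, 0,0,0,0,0,0, 0,0,0,0,0,0, 0,0,0,0,0,0, 0,0,0,0,0,0, 0,0,0,0,0,0, 0,0,0,0,0,0, 0,0,0,0,0,0, 0,0,0,0,0,0, 0,0,0,0,0,0]'|grep -E "clock|contact"
python3 -m pendant '[0,0,0,0,0,0, 0,0,0,0,0,0, 0,0,0,0,0,0, 0,0,0,0,0,0]'|grep -E "clock|contact"
python3 -c "
from h import *
print(fit('side'))"
python3 -m pendant '[0,0,0,0,0,0, 0.001,-0.0005,0,0,0,0, 0.002,-0.001,0,0,0,0, 0.003,-0.0015,0,0,0,0]'|grep -E "clock|contact"
python3 -m pendant '[0.001,-0.0005,0,0,0,0, 0.002,-0.001,0,0,0,0, 0.003,-0.0015,0,0,0,0]'|grep -E "clock|contact"
python3 -c "
from h import *
print(fit('side'))"
```

```text
clock: 13.15
contact_force: [0.4, 0.4, 0.4]
clock: 13.55
contact_force: [0.2, 0.5, -0.7]
(13.55, None)
clock: 14.05
contact_force: [0.3, -0.5, 0.7]
clock: 14.35
contact_force: [0.6, 0.8, -0.5]
(14.35, 'side', 0.56, 0.29, 139, 3520)
```

```bash
python3 -m pendant '[0.001,-0.0005,0,0,0,0, 0.002,-0.001,0,0,0,0, 0.003,-0.0015,0,0,0,0, 0.004,-0.002,0,0,0,0, 0.005,-0.0025,0,0,0,0]'|grep -E "clock|contact"
python3 -m pendant '[0.001,-0.0005,0,0,0,0, 0.002,-0.001,0,0,0,0, 0.003,-0.0015,0,0,0,0]'|grep -E "clock|contact"
python3 -c "
from h import *
print(fit('side'),get_state()['contact_force'])"
python3 -m pendant '[0.001,-0.0005,0,0,0,0, 0.002,-0.001,0,0,0,0, 0.003,-0.0015,0,0,0,0]'|grep -E "clock|contact"
python3 -c "
from h import *
print(fit('side'),get_state()['contact_force'],get_state()['tool_pos'])"
```

```text
clock: 14.95
contact_force: [0.3, 0.7, 1.3]
clock: 15.25
contact_force: [-0.2, -0.1, 0.9]
(15.25, 'side', 0.75, 0.2, 170, 3373) [-0.09229122 -0.29477354 -0.76439046]
clock: 15.65
contact_force: [0.4, -0.6, 0.5]
(15.65, 'side', 0.75, 0.18, 172, 3456) [ 2.43688838 -1.68642878 -0.10389923] [697.31562114 140.91483126 195.43736422]
```

```bash
python3 -m pendant '[0.0008,-0.0004,0,0,0,0, 0.0016,-0.0008,0,0,0,0]'|grep -E "clock|contact"
python3 -m pendant '[0.0008,-0.0004,0,0,0,0, 0.0016,-0.0008,0,0,0,0]'|grep -E "clock|contact"
python3 -m pendant '[0.0008,-0.0004,0,0,0,0, 0.0016,-0.0008,0,0,0,0]'|grep -E "clock|contact"
python3 -c "
from h import *
print(fit('side'),get_state()['contact_force'],get_state()['tool_pos'])"
```

```text
clock: 15.95
contact_force: [-0.5, -0.3, 0.3]
clock: 16.15
contact_force: [-0.8, -0.4, 0.1]
clock: 16.35
contact_force: [0.3, -0.1, 0.1]
(16.35, 'side', 0.56, 0.17, 181, 3399) [ 1.16144268  0.42613159 -0.34346207] [701.49503069 138.69028614 195.27539104]
```

```bash
for i in 1 2 3; do python3 -m pendant '[0.0003,-0.0001,0,0,0,0, 0.0006,-0.0003,0,0,0,0, 0.0009,-0.0004,0,0,0,0, 0.0012,-0.0006,0,0,0,0]'|grep -E "clock|contact"; done
python3 -c "
from h import *
print(fit('side'),get_state()['contact_force'],get_state()['tool_pos'])
print(fit('side'),get_state()['contact_force'],fit('top'))"
```

```text
clock: 16.85
contact_force: [-0.8, -0.1, -0.7]
clock: 17.25
contact_force: [0.6, -0.8, 0.1]
clock: 17.65
contact_force: [0.0, 0.2, -0.7]
(17.65, None) [-0.56201531  0.60493077  0.47436563] [705.06279295 136.91696937 195.34396184]
(17.75, 'side', 0.91, 0.18, 207, 3253) [ 0.10506683 -0.79802719 -0.55948282] (17.85, 'top', 0.78, 0.17, 685, 2972)
```

```bash
python3 -m pendant '[0,0,0,0,0,0, 0,0,0,0,0,0, 0,0,0,0,0,0, 0,0,0,0,0,0, 0,0,0,0,0,0, 0,0,0,0,0,0, 0,0,0,0,0,0, 0,0,0,0,0,0, 0,0,0,0,0,0, 0,0,0,0,0,0]'|grep -E "clock|contact"
python3 -c "
from h import *
print(fit('side'),get_state()['contact_force'])
im=cams.capture('side')
cv2.imwrite('pics/z4.png',cv2.resize(cv2.convertScaleAbs(im[90:240,190:340,::-1],alpha=1.6),(600,600),interpolation=2))
print(fit('top'))"
```

```text
clock: 18.95
contact_force: [0.5, 0.5, 0.5]
(18.95, 'side', 0.85, 0.19, 169, 3411) [ 0.18428006 -0.29554549  0.93061318]
(19.1, 'top', 0.98, 0.17, 714, 2864)
```

View pics/z4.png

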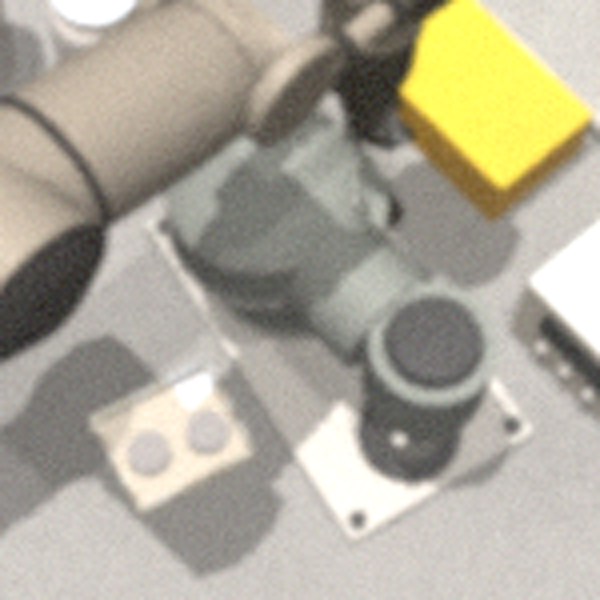

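The side view shows the drum almost over the pot, about 0.18 rad short and nearly still. The tray and tins are undisturbed. I'll go back over it and give a soft nudge from behind.

```bash
python3 -m pendant '[0.006,0,0.045,0,0,0, 0.006,0,0.095,0,0,0, 0,0,0.145,0,0,0, -0.04,0,0.15,0,0,0, -0.085,0,0.15,0,0,0, -0.13,0,0.15,0,0,0, -0.175,0,0.15,0,0,0, -0.215,0.001,0.15,0,0,0, -0.222,0.001,0.13,0,0,0, -0.222,0.001,0.09,0,0,0]'|grep -E "clock|contact|pos"
python3 -m pendant '[0,0,-0.045,0,0,0, 0,0,-0.09,0,0,0, 0,0,-0.09,0,0,0]'|grep -E "clock|contact|pos"
python3 -c "
from h import *
print(fit('side'),get_state()['contact_force'],get_state()['tool_pos'])
print(fit('top'))"
```

```text
clock: 20.2
tool_pos: [483.2, 138.4, 288.6]
contact_force: [1.0, 1.4, -0.8]
clock: 20.5
tool_pos: [479.4, 137.5, 190.6]
contact_force: [-0.8, -0.3, 0.3]
(20.5, 'side', 0.8, 0.18, 196, 3292) [-0.24644376  0.60994249  0.8786827 ] [483.43717967 138.02703643 196.28608291]
(20.6, 'top', 0.97, 0.18, 247, 4494)
```

```bash
python3 -m pendant '[0.004,0,0,0,0,0, 0.008,0,0,0,0,0, 0.011,0,0,0,0,0, 0.014,0,0,0,0,0, 0.016,0,0,0,0,0, 0.017,0,0,0,0,0, 0.0176,0,0,0,0,0, 0.0182,0,0,0,0,0, 0.0188,0,0,0,0,0, 0.0194,0,0,0,0,0]'|grep -E "clock|contact|pos"
for i in 1 2 3; do python3 -m pendant '[0.0006,0,0,0,0,0, 0.0012,0,0,0,0,0, 0.0018,0,0,0,0,0]'|grep -E "clock|contact|pos";done
python3 -c "
from h import *
print(fit('side'),get_state()['contact_force'],get_state()['tool_pos'])
print(fit('top'),get_state()['contact_force'])"
```

```text
clock: 21.7
tool_pos: [502.4, 138.0, 195.3]
contact_force: [0.8, 0.7, -0.3]
clock: 22.0
tool_pos: [504.2, 138.0, 195.3]
contact_force: [0.1, 0.0, 0.2]
clock: 22.3
tool_pos: [505.9, 138.0, 195.3]
contact_force: [-1.1, -0.1, -0.8]
clock: 22.6
tool_pos: [508.0, 137.9, 195.4]
contact_force: [0.1, -0.1, 0.2]
(22.6, 'side', 0.85, 0.17, 262, 3044) [ 0.72034373 -0.58244035 -0.87647485] [507.95492681 137.92791848 195.34517286]
(22.7, None) [-0.10140133 -0.59777411 -0.60392143]
```

```bash
for i in 1 2 3 4 5; do python3 -m pendant '[0.0006,0,0,0,0,0, 0.0012,0,0,0,0,0]'|grep -E "contact";done
python3 -c "
from h import *
print(fit('side'),get_state()['contact_force'],get_state()['tool_pos'])
print(fit('top'),get_state()['contact_force'])"
```

```text
contact_force: [-0.1, 0.9, -0.9]
contact_force: [-2.1, -0.4, -0.2]
contact_force: [0.6, -0.2, 0.0]
contact_force: [-0.5, 0.8, 0.9]
contact_force: [0.1, 0.3, -0.2]
(23.8, 'side', 0.77, 0.1, 247, 3080) [-0.56890741 -0.40287046 -0.62277731] [513.89805697 137.9445568  195.32619758]
(23.9, 'top', 0.85, 0.09, 394, 3960) [-0.13912171 -0.163343    0.07790631]
```

```bash
python3 -m pendant '[-0.004,0,0.045,0,0,0, -0.004,0,0.095,0,0,0, 0.03,-0.001,0.14,0,0,0, 0.075,-0.003,0.15,0,0,0, 0.12,-0.006,0.15,0,0,0, 0.165,-0.009,0.15,0,0,0, 0.205,-0.012,0.15,0,0,0, 0.228,-0.014,0.145,0,0,0, 0.228,-0.014,0.10,0,0,0, 0.228,-0.014,0.05,0,0,0]'|grep -E "clock|contact|pos"
python3 -c "
from h import *
print(fit('side'),get_state()['contact_force'],get_state()['tool_pos'])
print(fit('side'),fit('top'))"
```

```text
clock: 25.0
tool_pos: [744.6, 123.8, 244.7]
contact_force: [1.2, 0.5, -1.5]
(25.0, 'side', 0.62, 0.06, 170, 3322) [ 0.04017583 -0.98137816 -2.30267874] [736.19505445 123.51932553 232.21507043]
(25.1, 'side', 0.59, 0.06, 226, 3128) (25.2, 'top', 0.77, 0.05, 785, 2680)
```

```bash
python3 -m pendant '[0,0,-0.05,0,0,0, -0.003,0,-0.05,0,0,0, -0.006,0,-0.05,0,0,0, -0.008,0,-0.05,0,0,0]'|grep -E "clock|contact|pos"
for i in 1 2 3 4 5 6; do python3 -m pendant '[0,0,0,0,0,0, 0,0,0,0,0,0]'|grep -E "contact";done
python3 -c "
from h import *
print(fit('side'),get_state()['contact_force'],get_state()['tool_pos'])
print(fit('side'),fit('top'))"
```

```text
clock: 25.7
tool_pos: [735.2, 124.1, 199.8]
contact_force: [0.5, 0.1, 0.4]
contact_force: [-0.4, -0.7, -0.4]
contact_force: [-0.0, -0.2, 0.0]
contact_force: [0.2, -0.5, 0.7]
contact_force: [0.0, 0.2, -1.1]
contact_force: [-0.4, 0.2, 0.5]
contact_force: [0.7, -0.0, 0.0]
(26.9, 'side', 0.65, -0.02, 253, 3010) [ 0.06058272 -0.37723942 -0.32937885] [733.80821065 123.94885501 195.31179632]
(27.0, 'side', 0.9, -0.02, 231, 3089) (27.1, 'top', 0.97, -0.04, 724, 2842)
```

```bash
for i in 1 2 3 4; do python3 -m pendant '[0,0,0,0,0,0]'|grep -E "contact";done
python3 -c "
from h import *
print(fit('side'),get_state()['contact_force'],get_state()['tool_pos'])
im=cams.capture('side')
cv2.imwrite('pics/z5.png',cv2.resize(cv2.convertScaleAbs(im[90:240,190:340,::-1],alpha=1.6),(600,600),interpolation=2))
print(fit('side'),fit('top'),get_state()['contact_force'])"
```

```text
contact_force: [-0.1, -0.2, 0.2]
contact_force: [0.3, -0.5, 0.2]
contact_force: [-0.2, -1.3, -0.2]
contact_force: [-0.3, 0.2, -0.6]
(27.6, 'side', 0.64, -0.02, 231, 3115) [-0.38103638 -1.16336882 -0.46953595] [733.79468473 123.96507213 195.30972223]
(27.75, 'side', 0.59, -0.01, 238, 3071) (27.85, 'top', 0.64, -0.04, 707, 2900) [-0.10931623 -1.14025989 -0.04639527]
```

View pics/z5.png

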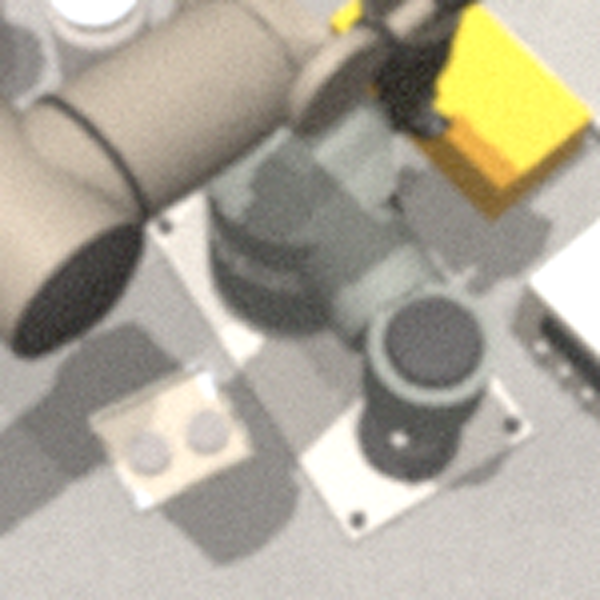

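The drum now stands over the pot and looks still. I'll back the hand off and measure unobstructed.

```bash
python3 -m pendant '[0.006,0,0.02,0,0,0, 0.006,0,0.065,0,0,0, 0.006,0,0.11,0,0,0, 0,0.01,0.15,0,0,0, -0.03,0.04,0.15,0,0,0, -0.06,0.075,0.15,0,0,0, -0.09,0.11,0.15,0,0,0, -0.13,0.14,0.15,0,0,0, -0.17,0.165,0.15,0,0,0, -0.2,0.2,0.15,0,0,0]'|grep -E "clock|contact|pos"
python3 -m pendant '[-0.03,0.035,0,0,0,0, -0.06,0.07,0,0,0,0, -0.1,0.09,0,0,0,0, -0.14,0.1,0,0,0,0]'|grep -E "clock|pos"
python3 -c "
from h import *
print(fit('side'),fit('top'))
im=cams.capture('top')
cv2.imwrite('pics/z6.png',cv2.resize(cv2.convertScaleAbs(im[80:230,160:310,::-1],alpha=1.6),(600,600),interpolation=2))
for w in(.3,.6,1):print(fit('side',w),fit('top',w))"
```

```text
clock: 28.95
tool_pos: [531.5, 324.3, 346.2]
contact_force: [-0.0, 1.2, 0.1]
clock: 29.35
tool_pos: [391.9, 425.5, 344.8]
(29.35, 'side', 0.84, 0.02, 76, 3606) (29.45, 'top', 0.63, 0.02, 105, 4971)
(29.6, 'side', 0.56, 0.02, 46, 3708) (29.7, 'top', 0.65, 0.02, 102, 5071)
(29.8, 'side', 0.61, 0.02, 145, 3626) (29.9, 'top', 0.66, 0.02, 157, 5102)
(30.0, 'side', 0.95, 0.02, 144, 3738) (30.1, 'top', 0.63, 0.03, 296, 5067)
```

View pics/z6.png

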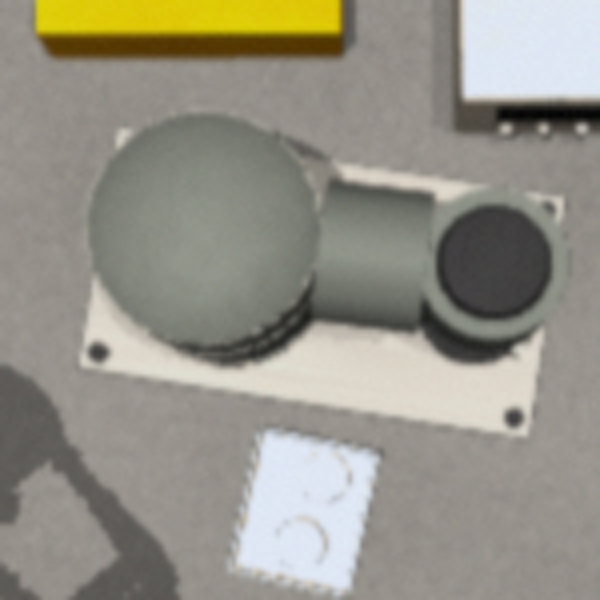

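The clear top view shows the lid over the pot, with the drum at crop pixel (205,230) and both fits giving θ of about 0.02. Next I check for drift.

```bash
for i in 1 2; do python3 -m pendant '[0,0,0,0,0,0, 0,0,0,0,0,0, 0,0,0,0,0,0, 0,0,0,0,0,0, 0,0,0,0,0,0, 0,0,0,0,0,0, 0,0,0,0,0,0, 0,0,0,0,0,0, 0,0,0,0,0,0, 0,0,0,0,0,0]'|grep -E "clock"; 
python3 -c "
from h import *
for w in(.3,.6,1):print(fit('side',w),fit('top',w))"; done
```

```text
clock: 31.2
(31.2, 'side', 0.89, 0.04, 76, 3638) (31.3, 'top', 0.83, 0.04, 105, 5062)
(31.4, 'side', 0.63, 0.04, 109, 3726) (31.5, 'top', 0.92, 0.05, 205, 4969)
(31.6, 'side', 0.39, -0.3, 3863, 97) (31.7, 'top', 0.67, 0.05, 245, 5121)
clock: 32.8
(32.8, 'side', 0.68, 0.06, 51, 3722) (32.9, 'top', 0.62, 0.06, 111, 5019)
(33.0, 'side', 0.56, 0.06, 104, 3754) (33.1, 'top', 0.9, 0.06, 164, 5036)
(33.2, 'side', 0.55, 0.06, 160, 3724) (33.3, 'top', 0.28, 1.0, 5007, 109)
```

The lid creeps open at about 0.012 rad/s, so it needs a very soft counter-nudge from the opening side.

```bash
python3 -m pendant '[0.018,-0.04,0,0,0,0, 0.036,-0.08,0,0,0,0, 0.054,-0.12,0,0,0,0, 0.072,-0.16,0,0,0,0, 0.09,-0.2,0,0,0,0, 0.108,-0.24,0,0,0,0, 0.121,-0.277,0,0,0,0, 0.121,-0.277,-0.04,0,0,0, 0.121,-0.277,-0.085,0,0,0, 0.121,-0.277,-0.125,0,0,0]'|grep -E "clock|contact|pos"
python3 -m pendant '[0,0,-0.025,0,0,0, 0,0,-0.025,0,0,0]'|grep -E "clock|contact|pos"
python3 -c "
from h import *
s=get_state();print(s['tool_pos']);print(fit('side'),fit('top'))"
```

```text
clock: 34.4
tool_pos: [514.6, 146.3, 218.8]
contact_force: [-0.3, -0.8, -1.2]
clock: 34.6
tool_pos: [512.7, 146.6, 191.9]
contact_force: [-0.2, 0.5, 0.6]
[512.68944011 146.56692945 191.91757445]
(34.6, 'side', 0.68, 0.06, 178, 3300) (34.7, 'top', 0.82, 0.06, 355, 4093)
```

```bash
python3 -m pendant '[0.003,0,0,0,0,0, 0.006,0,0,0,0,0, 0.008,0,0,0,0,0, 0.0095,0,0,0,0,0, 0.0105,0,0,0,0,0, 0.011,0,0,0,0,0]'|grep -E "clock|contact|pos"
for i in 1 2 3 4; do python3 -m pendant '[0.0002,0,0,0,0,0, 0.0004,0,0,0,0,0]'|grep -E "contact|pos";done
python3 -c "
from h import *
s=get_state();print(s['tool_pos']);print(fit('side'),fit('top'))"
```

```text
clock: 35.4
tool_pos: [525.9, 146.9, 195.3]
contact_force: [-0.2, -0.3, 0.3]
tool_pos: [526.2, 146.9, 195.3]
contact_force: [-0.2, 0.8, -1.2]
tool_pos: [526.6, 147.0, 195.3]
contact_force: [-0.1, -0.2, 1.4]
tool_pos: [527.0, 147.0, 195.3]
contact_force: [-0.4, 1.2, -0.2]
tool_pos: [527.4, 147.0, 195.3]
contact_force: [-0.2, 0.4, 0.9]
[527.43593356 146.9543833  195.34874952]
(36.2, 'side', 0.97, 0.06, 225, 3135) (36.3, 'top', 0.67, 0.06, 431, 3809)
```

```bash
for i in 1 2 3 4 5 ; do python3 -m pendant '[0.0002,0,0,0,0,0, 0.0004,0,0,0,0,0, 0.0006,0,0,0,0,0]'|grep -E "contact";done
python3 -c "
from h import *
s=get_state();print(s['tool_pos']);print(fit('side'),fit('top'))"
```

```text
contact_force: [-0.5, 0.5, -0.2]
contact_force: [-0.8, 0.4, 0.3]
contact_force: [-0.1, -0.4, -0.9]
contact_force: [-0.0, -0.4, -0.4]
contact_force: [-0.2, -0.4, 0.0]
[530.43234521 146.95502542 195.30993067]
(37.9, 'side', 0.78, 0.06, 221, 3153) (38.0, 'top', 0.73, 0.05, 397, 3986)
```

```bash
for i in 1 2 3 4 ; do python3 -m pendant '[0.00025,0,0,0,0,0, 0.0005,0,0,0,0,0, 0.00075,0,0,0,0,0]'|grep -E "contact";done
python3 -c "
from h import *
s=get_state();print(s['tool_pos']);print(fit('side'),fit('top'))"
```

```text
contact_force: [-0.1, -0.7, 0.2]
contact_force: [-0.5, 0.0, 0.3]
contact_force: [-0.2, 0.1, -0.6]
contact_force: [-0.3, 0.3, -0.2]
[533.45014233 146.94563011 195.32116208]
(39.3, 'side', 0.78, 0.02, 221, 3151) (39.4, 'top', 0.7, 0.03, 429, 3868)
```

```bash
python3 -m pendant '[-0.01,0,0.01,0,0,0, -0.02,0,0.05,0,0,0, -0.02,0.005,0.1,0,0,0, -0.03,0.04,0.14,0,0,0, -0.05,0.08,0.15,0,0,0, -0.07,0.12,0.15,0,0,0, -0.09,0.16,0.15,0,0,0, -0.11,0.2,0.15,0,0,0, -0.13,0.24,0.15,0,0,0, -0.14,0.277,0.15,0,0,0]'|grep -E "clock|contact|pos"
python3 -c "
from h import *
for w in(.3,.6):print(fit('side',w),fit('top',w))"
python3 -m pendant '[0,0,0,0,0,0, 0,0,0,0,0,0, 0,0,0,0,0,0, 0,0,0,0,0,0, 0,0,0,0,0,0, 0,0,0,0,0,0, 0,0,0,0,0,0, 0,0,0,0,0,0, 0,0,0,0,0,0, 0,0,0,0,0,0]'|grep -E "clock"
python3 -c "
from h import *
for w in(.3,.6):print(fit('side',w),fit('top',w))"
```

```text
clock: 40.5
tool_pos: [391.0, 425.4, 346.7]
contact_force: [1.2, 0.0, 0.3]
(40.5, 'side', 0.63, 0.02, 65, 3821) (40.6, 'top', 0.68, 0.03, 100, 5152)
(40.7, 'side', 0.81, 0.02, 118, 3671) (40.8, 'top', 0.69, 0.02, 191, 4980)
clock: 41.9
(41.9, 'side', 0.83, 0.02, 71, 3649) (42.0, 'top', 0.58, 0.01, 94, 5087)
(42.1, 'side', 0.55, 0.0, 119, 3735) (42.2, 'top', 0.83, 0.01, 178, 5004)
```

```bash
for i in 1 2; do python3 -m pendant '[0,0,0,0,0,0, 0,0,0,0,0,0, 0,0,0,0,0,0, 0,0,0,0,0,0, 0,0,0,0,0,0, 0,0,0,0,0,0, 0,0,0,0,0,0, 0,0,0,0,0,0, 0,0,0,0,0,0, 0,0,0,0,0,0]'|grep -E "clock"
python3 -c "
from h import *
for w in(.3,.6):print(fit('side',w),fit('top',w))"; done;  python3 -m pendant '[0,0,0,0,0,0, 0,0,0,0,0,0, 0,0,0,0,0,0, 0,0,0,0,0,0, 0,0,0,0,0,0, 0,0,0,0,0,0, 0,0,0,0,0,0, 0,0,0,0,0,0, 0,0,0,0,0,0, 0,0,0,0,0,0]'|grep -E "clock"
```

```text
clock: 43.3
(43.3, 'side', 0.95, 0.0, 58, 3754) (43.4, 'top', 0.92, 0.0, 134, 5140)
(43.5, 'side', 0.23, -0.3, 2748, 489) (43.6, 'top', 0.74, 0.0, 188, 5081)
clock: 44.7
(44.7, 'side', 0.86, 0.0, 62, 3746) (44.8, 'top', 0.61, 0.0, 108, 5018)
(44.9, 'side', 0.83, -0.01, 138, 3636) (45.0, 'top', 0.7, 0.0, 196, 5045)
clock: 46.1
```

The lid is centred at θ ≈ 0 and practically still. It has been untouched and inside the window for over 5 s, so I'm handing in.

```bash
python3 -c "
from h import *
print(fit('side'),fit('top'));print(env.hand_in())"
```

```text
(46.1, 'side', 0.73, -0.01, 53, 3697) (46.2, 'top', 0.67, 0.0, 101, 5116)
the job is handed in; nothing more can be done
None
```

The lid is closed over the well and the job is handed in at about 46 s; the hand had been off it for over 5 s, and both cameras last put it within about 0.01 rad (2 mm) of centre with almost no drift, but the hand-in returned no verdict.

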